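# Third hand at the bookend glue-up

## Task

Put the two wooden parts of a bookend into the glue-up jig, standing upright on its floor: first the thick square block next to the sprung fence, then the thin arch-topped board behind it, face to face. Then push the board towards the fence, so that the pair presses the fence with a steady 10 newtons or so, never bottoming out its springs, and finish while still holding that push, so that I can put the screws in. Leave the other things on the bench where they are.

Things in the scene. Friction and masses are not known exactly. Their poses are not given: they have to be found in the camera images.
- jig: Glue-up jig fixed to the bench: plywood floor 84 mm wide, x -80 to 120 mm, top at z 8; channel 60 wide between side walls (12 thick, top z 20). Origin on the bench under the channel's midline; +x along the channel to the sprung fence, z up. Entry wall x -80 to -70, top z 20; fence face at x 40 unloaded; fixed end block x 98 to 120, 60 wide, top z 60. Parts stand between entry wall and fence.
- fence: Sprung fence of the jig: wooden plate 54 mm wide, 10 thick, 2 to 50 above the jig floor, on two sprung guide rods. Origin at floor level, middle of its pressing face, which looks along jig -x; axes as the jig's. Unloaded it is at x 40, z 8 mm in the jig frame; pushed, it slides to jig +x: 500 N/m, no preload (10 N = 20 mm), bottoms at 45 mm.
- base_block: The thick square block of pale wood, loose, upright: 42 mm thick (x), 54 mm wide (y), 55 mm high. Origin at the centre of its underside. 60 to 105 g. It stands in the jig with its x axis along the jig's x, either way round.
- arch_board: The thin arch-topped board of pale wood, loose, upright: 24 mm thick (x), 54 mm wide (y), 80 mm high; its sides are straight up to 53 mm, above that a half-round of radius 27 mm. Origin at the centre of its underside. 40 to 70 g. It stands in the jig with its x axis along the jig's x, either way round.
- mallet: Bystander: a wooden carver's mallet lying down, head 80 mm across and 110 mm long along +x, handle 150 mm along -x. Origin on the bench under the joint of head and handle.
- gouge_wide: Bystander: a carving gouge lying on the bench, dark handle 120 mm along -x, 20 mm wide steel blade to 117 mm along +x, 27 mm high. Origin on the bench under the ferrule.
- gouge_narrow: Bystander: a carving gouge lying on the bench, dark handle 120 mm along -x, 12 mm wide steel blade to 107 mm along +x, 27 mm high. Origin on the bench under the ferrule.
- glue_bottle: Bystander: a white glue bottle standing, 54 mm across, 150 mm high. Origin at the centre of its underside.
- wax_tin: Bystander: a flat tin of wax, 72 mm across, 35 mm high. Origin at the centre of its underside.
- cork_block: Bystander: a cork sanding block 100 x 60 x 35 mm. Origin at the centre of its underside.
There are look-alikes about, which are no part of the job. Leave any black or yellow look-alike of the base_block alone.

How it is judged:
By the outcome, as a careful person would: the job done as asked, in the order asked, and still so for the second after the job is handed in, while the arm keeps its last pose, push and grip.
It also fails if it takes over 64 s, if anything falls off the work surface, if the arm or the gripper's body presses on something with over 40 N, if the wrist force passes 120 N, or if a joint passes its speed limit or range.

## Robot

A 6-joint arm with a two-finger parallel gripper is mounted at the origin on the work surface. World frame = base frame: x ahead of the robot, y to its left, z up, the work surface at z = 0. Lengths are in m, angles in degrees, forces in N, time in s.
With the tool pointing down it reaches from about 0.4 to 0.825 m from the base axis. Payload 7 kg.
Tool frame: the origin (TCP) lies between the finger pads; the fingertips stand 25 mm ahead of it and the grasp point (between the pads) lies 6 mm ahead of it; z points along the fingers, y is the line along which they close (so a half turn about z gives the same grasp; the last joint's range is limited). The gripper opens to 88 mm and grips with 3 to 60 N. Pads are 19 mm wide; open, the fingers measure 130 mm over their backs; the gripper's body (78 mm by 193 mm) begins 47 mm behind the grasp point.
Start: joints at [-47.206, 20.546, 0.682, 0, -70.136, -16.507], TCP at [0.299, -0.605, 0.252] pointing down, gripper open.
Joint ranges: [-176.03, 176.03], [-82.01, 121.73], [-58.28, 71.71], [-173.87, 95.51], [-174.79, -0.11], [-173.66, 173.66]. Speed limits (degrees/s): [136.94, 136.94, 172.46, 180, 180, 180].

## Interface

Orientations are given as [roll, pitch, yaw] about the fixed x, y, z axes, in that order (R = Rz(yaw) Ry(pitch) Rx(roll)).
In Python, from plant import status, optics, job gives the robot as it stands. The module is installed in compiled form; this text tells all that it offers.
- The arm moves only by the tool send_path, called after ">>>" as name([rows], argument=value, ...), one row to a line, values as JSON. Schema: {"type":"object","properties":{"rows":{"type":"string"},"only":{"type":"string"},"quiet":{"type":"boolean"},"lines":{"type":"string"}},"required":["rows"],"additionalProperties":false}. rows is a string of 1 to 8 rows, parted by semicolons, with the numbers parted by commas; each row has 5 numbers: dx, dy, dz in normalised numbers (1 is 0.75 m), then a turn about the tool's z in fractions of the full range, 1 being 45 degrees, then the finger opening in m; each row is the pose to reach, as a shift and turn from the pose commanded when the call began, along the tool's axes at that moment; what a row does not reach only later rows make up. A row lasts 1/8 s, in which the tool goes at most 0.0625 m and 10.7 degrees, less where a joint would pass 70% of its speed; a pose out of reach is approached as far as the arm can. The fingers move at their own pace and stop on an object; the grip force is fixed at half the most. Time passes only in rows, so rows that do not move let the fingers close. The tool returns the time, the measured TCP pose, the force, the opening and the grip force at its end. only (a regular expression) keeps the lines of the reply that match it, lines (a string "A,B") keeps lines A to B, and quiet returns only ok. A shift or turn number past 1, either way, is cut back to 1. Input that does not fit is refused with a message, and nothing moves.
- status.get_obs(): the state, without advancing time (a new reading comes with each control period).
- optics.snapshot(name): name is "side" or "top"; returns a dict with "frame" (400x640x3 uint8, red, green, blue), "z_map" (400x640 float32, m along the optical axis (not along the pixel's ray), 0 where there is no reading), "fovy" (degrees; the focal length in pixels is half the picture's height over the tangent of half this angle, whatever the lens; pixels are square), "cx", "cy" (the principal point, pixels), "R" (3x3) and "t" (3): a world point X has camera coordinates R X + t. Camera axes: x right, y down, z forward; pixel columns grow to the right and rows downward; lengths in m; the calibration is good to about 2 mm. A picture is of the moment at which its call begins.
- job.close_job(): hands the job in; it is judged then, once.
The state is a dict: "clock": time; "joint_pos": joint angles; "qvel": joint speeds; "tau": joint torques, N m; "tool_pos": TCP position; "orientation": TCP orientation; "force": force on the tool from outside, world axes, zero at the start; "moment": the same for the moment, N m; "opening": finger opening in m; "gripper_force": force on a finger pad.
Only numpy, scipy, OpenCV 4.12 (cv2) and the standard library are available. Lean on these libraries where they do the work, as an engineer would, in place of code of your own. Each camera call takes 0.05 s, during which the arm holds its last target. There are 200 camera calls.

## Working session

There is one attempt and no reset: what is moved stays moved. The work goes in short steps, Python scripts to look and compute and a tool call to move; the robot and the scene stay as the last step left them, time stands still between calls to the robot, and variables do not carry over. Pictures are saved under pics/ and viewed, at most 10 in all, crops included, and the job is handed in when it is done.

```bash
mkdir -p pics
```

Create h.py:
```python
import numpy as np, cv2
from plant import status, optics, job
def snap(n):
    s=optics.snapshot(n); s['f']=200/np.tan(np.radians(s['fovy']/2)); return s
def ray(s,u,v,z):
    d=s['R'].T@np.array([(u-s['cx'])/s['f'],(v-s['cy'])/s['f'],1]); c=-s['R'].T@s['t']
    return c+d*(z-c[2])/d[2]
def cloud(s):
    v,u=np.mgrid[:400,:640]; Z=s['z_map']
    P=np.stack([(u-s['cx'])/s['f']*Z,(v-s['cy'])/s['f']*Z,Z],-1)
    return (P-s['t'])@s['R']
def save(s,n): cv2.imwrite('pics/'+n,s['frame'][...,::-1])
```

Run:
```python
from h import *
import pickle
print(status.get_obs())
for n in('top','side'):
    s=snap(n); save(s,n+'0.png'); pickle.dump(s,open(n+'0.pkl','wb'))
    print(n,s['fovy'],s['cx'],s['cy'],-s['R'].T@s['t'],s['R'],(s['z_map']>0).mean())
```

```text
{'clock': 0.0, 'joint_pos': array([-4.72039562e+01,  2.05913938e+01,  6.34304355e-01, -1.99282925e-02,
       -7.01371594e+01, -1.65067871e+01]), 'qvel': array([-0.06892085,  0.04749355,  0.02399289,  0.09968852,  0.0191617 ,
       -0.0331623 ]), 'tau': array([-1.61707278e-03, -5.82711732e+01,  2.93049073e+01,  6.99695528e+00,
        6.77060147e-03, -2.00475574e-04]), 'tool_pos': array([ 0.29873545, -0.60479143,  0.25062777]), 'orientation': array([ 1.79904312e+02, -8.81955833e-03, -1.53717522e+02]), 'force': array([-0.23264242, -0.61617544,  0.03721832]), 'moment': array([ 0.02734639,  0.00142569, -0.0120371 ]), 'gripper_force': 0.0, 'opening': 0.08783136681044053}
top 47.093321522077034 325.1911335461771 200.41444718431146 [0.38620314 0.02421023 1.24514303] [[-3.45278274e-03 -9.99598298e-01  2.81304397e-02]
 [-9.93204231e-01  1.55436185e-04 -1.16384412e-01]
 [ 1.16333287e-01 -2.83411218e-02 -9.92805795e-01]] 0.99584375
side 47.76018375698492 311.3042830748351 197.283407993403 [0.03010487 0.61496678 0.96560095] [[-0.78162965 -0.62374118 -0.00142133]
 [-0.46822301  0.5882474  -0.65934225]
 [ 0.41209501 -0.51469596 -0.75184159]] 0.99614453125
```

View pics/top0.png

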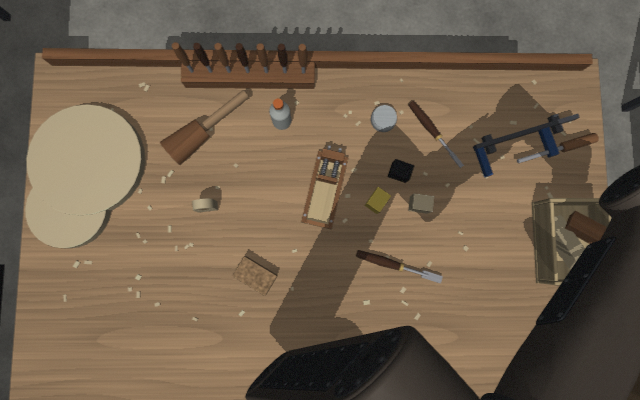

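View pics/side0.png

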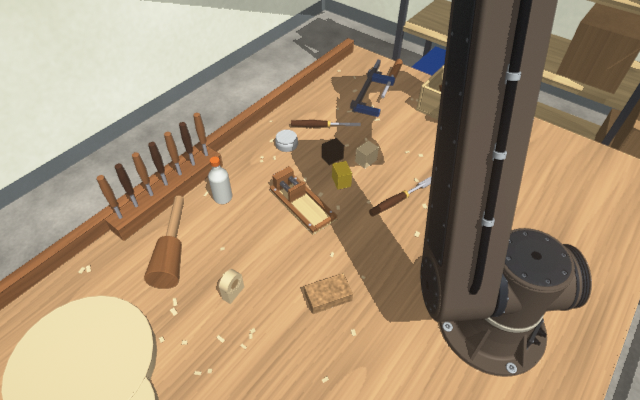

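Top view: the pale block is at (423,203), the black look-alike at (401,170), the yellow one at (378,199), the arch board at (204,205) and the jig at (325,188), with its fence end at about (330,165). In the side view the block is at (367,152) and the board at (231,285). Things that could be taken for base_block: pale (423,203), black (401,170), yellow (378,199), cork (256,272). I choose the pale one and check it in one crop.

Create m.py:
```python
from h import *
import pickle
T,S=[pickle.load(open(n+'0.pkl','rb')) for n in('top','side')]
def crop(s,x,y,w,h,k): return cv2.resize(s['frame'][y:y+h,x:x+w,::-1],None,fx=k,fy=k,interpolation=cv2.INTER_CUBIC)
a=[crop(T,290,130,160,110,2.4),crop(S,260,130,160,110,2.4),crop(T,170,170,160,110,2.4),crop(S,180,240,160,110,2.4)]
cv2.imwrite('pics/c0.png',np.vstack([np.hstack(a[:2]),np.hstack(a[2:])]))
def blob(s,x,y,w,h,zlo,zhi):
    P=cloud(s)[y:y+h,x:x+w].reshape(-1,3); return P[(P[:,2]>zlo)&(P[:,2]<zhi)]
for nm,s,b in [('blockT',T,(408,188,34,32)),('blockS',S,(350,136,34,34)),('archT',T,(186,190,36,30)),('archS',S,(212,262,38,46))]:
    P=blob(s,*b,.006,.2); zt=np.percentile(P[:,2],95)
    Q=P[P[:,2]>zt-.006]
    print(nm,len(P),'top z',zt.round(4),'top rect',cv2.minAreaRect((Q[:,:2]*1000).astype(np.float32)),'all rect',cv2.minAreaRect((P[:,:2]*1000).astype(np.float32)))
# jig: height bands
for nm,s,b in [('jigT',T,(295,135,60,100)),('jigS',S,(262,158,80,80))]:
    P=blob(s,*b,.004,.1)
    for lo,hi in((.004,.013),(.015,.024),(.05,.066)):
        Q=P[(P[:,2]>lo)&(P[:,2]<hi)]
        print(nm,lo,len(Q),np.median(Q[:,2]).round(4),cv2.minAreaRect((Q[:,:2]*1000).astype(np.float32)))
```

```bash
python3 m.py
```

```text
blockT 437 top z 0.0593 top rect ((520.9036865234375, -266.89794921875), (54.288997650146484, 42.04719161987305), 81.77848052978516) all rect ((514.32080078125, -279.9412536621094), (75.61346435546875, 87.47994232177734), 4.797661781311035)
blockS 428 top z 0.057 top rect ((521.0581665039062, -264.9112548828125), (57.09223556518555, 46.05066680908203), 81.19255065917969) all rect ((522.4140625, -259.58380126953125), (69.97212982177734, 47.089725494384766), 81.628173828125)
archT 304 top z 0.0818 top rect ((515.135009765625, 305.8186340332031), (23.642637252807617, 34.72855758666992), 8.573841094970703) all rect ((516.45703125, 322.1466979980469), (91.88507080078125, 68.61384582519531), 76.58050537109375)
archS 570 top z 0.0795 top rect ((515.2158813476562, 309.7444763183594), (26.32352066040039, 36.04413986206055), 8.385740280151367) all rect ((515.00390625, 309.2389831542969), (26.884647369384766, 56.039669036865234), 8.166484832763672)
jigT 0.004 1304 0.0076 ((577.2923583984375, -9.688217163085938), (161.3470458984375, 275.181884765625), 89.39838409423828)
jigT 0.015 692 0.0202 ((560.8109741210938, -9.721870422363281), (84.04469299316406, 200.5111083984375), 76.56989288330078)
jigT 0.05 287 0.0595 ((618.5535888671875, -23.66057586669922), (59.63972473144531, 80.07162475585938), 77.37808227539062)
jigS 0.004 913 0.0076 ((589.52099609375, -34.58546447753906), (230.5090789794922, 297.343994140625), 36.15361404418945)
jigS 0.015 666 0.0193 ((542.68359375, -73.66282653808594), (226.61083984375, 200.80804443359375), 75.13214111328125)
jigS 0.05 355 0.0567 ((588.2664184570312, -75.97486877441406), (201.93629455566406, 92.71467590332031), 62.08528518676758)
```

View pics/c0.png

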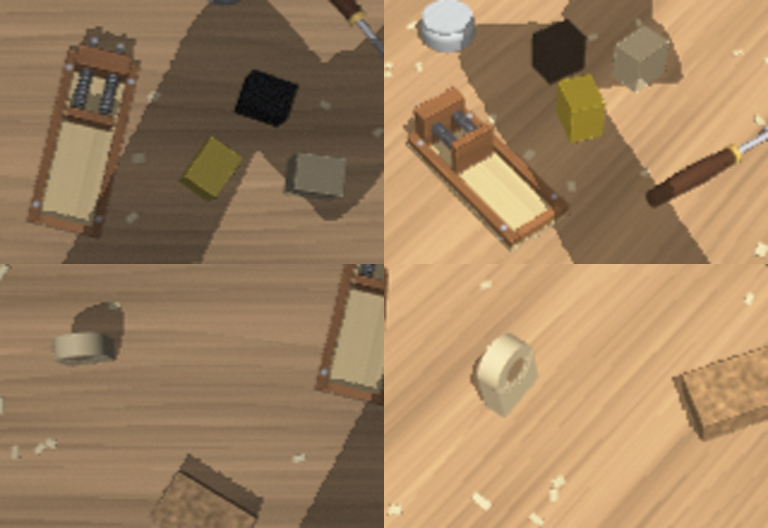

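The crop confirms it: pale block lower right of the top crop, black and yellow ones separate, and the arch board standing alone. Next I refine the jig pose from both views and work out the first move.

Add to h.py:
```python
def fitjig(s,guess=(541.4,-5.1),yaw=-13.4):
    a=np.radians(yaw); ex=np.array([np.cos(a),np.sin(a)]); ey=np.array([-ex[1],ex[0]])
    P=cloud(s).reshape(-1,3)*1000; L=np.c_[(P[:,:2]-guess)@ex,(P[:,:2]-guess)@ey,P[:,2]]
    return L
def go(x,y,z,yaw,o=None):
    from scipy.spatial.transform import Rotation as Ro
    o=o or status.get_obs(); R=Ro.from_euler('xyz',o['orientation'],degrees=True).as_matrix()
    d=R.T@(np.array([x,y,z])-o['tool_pos']); t=-((yaw-o['orientation'][2]+90)%180-90)
    print('shift',d.round(4),'turn',t.round(2))
```

Run:
```python
from h import *
import pickle
for n in('top','side'):
    s=pickle.load(open(n+'0.pkl','rb')); L=fitjig(s)
    m=(np.abs(L[:,1])<50)&(L[:,0]>-92)&(L[:,0]<132)
    Q=L[m&(L[:,2]>14)&(L[:,2]<24)].astype(np.float32); print(n,'walls',np.median(Q[:,2]),cv2.minAreaRect(Q[:,:2]))
    e=np.percentile(Q,[1,99],axis=0); print(e[:,:2])
    Q=L[m&(np.abs(L[:,1])<25)&(L[:,0]>-60)&(L[:,0]<30)]; print('floor z',np.median(Q[:,2]))
    Q=L[m&(L[:,2]>52)&(L[:,2]<66)].astype(np.float32)
    for lo,hi in((20,75),(80,132)):
        q=Q[(Q[:,0]>lo)&(Q[:,0]<hi)]; print('tops',len(q),np.median(q[:,2]),np.percentile(q[:,:2],[2,98],axis=0).round(1).tolist())
go(.521,-.266,.16,-8.5)
```

```text
Traceback (most recent call last):
cv2.error: OpenCV(4.12.0) /io/opencv/modules/imgproc/src/convhull.cpp:143: error: (-215:Assertion failed) total >= 0 && (depth == CV_32F || depth == CV_32S) in function 'convexHull'
```

Run:
```python
from h import *
import pickle
for n in('top','side'):
    s=pickle.load(open(n+'0.pkl','rb')); L=fitjig(s)
    m=(np.abs(L[:,1])<50)&(L[:,0]>-92)&(L[:,0]<132)
    Q=L[m&(L[:,2]>14)&(L[:,2]<24)].astype(np.float32); print(n,'walls',np.median(Q[:,2]),cv2.minAreaRect(Q[:,:2].copy()))
    Q=L[m&(np.abs(L[:,1])<25)&(L[:,0]>-60)&(L[:,0]<30)]; print('floor z',np.median(Q[:,2]))
    Q=L[m&(L[:,2]>52)&(L[:,2]<66)].astype(np.float32)
    for lo,hi in((20,75),(80,132)):
        q=Q[(Q[:,0]>lo)&(Q[:,0]<hi)]; print('tops',len(q),np.median(q[:,2]),np.percentile(q[:,:2],[2,98],axis=0).round(1).tolist())
go(.521,-.266,.16,-8.5)
```

```text
top walls 20.153757 ((19.95215606689453, 0.07001876831054688), (84.17533111572266, 200.4967803955078), 89.95512390136719)
floor z 8.417069740938036
tops 86 58.16926 [[39.4, -25.6], [49.8, 25.7]]
tops 191 60.13933 [[97.6, -28.3], [118.9, 28.2]]
side walls 19.249222 ((19.055450439453125, 2.0289344787597656), (86.82087707519531, 201.96246337890625), 89.94647216796875)
floor z 7.503615390703096
tops 74 57.58484 [[38.2, -22.8], [49.7, 28.9]]
tops 151 58.525066 [[96.2, -25.1], [119.2, 32.5]]
shift [-0.3493  0.2053  0.091 ] turn 34.78
```

Units first: shifts go in shares of 0.75 m and turns go in shares of 45 degrees. So -0.349 m is -0.4653, 0.205 m is 0.2733, 34.8 degrees is 0.7733.

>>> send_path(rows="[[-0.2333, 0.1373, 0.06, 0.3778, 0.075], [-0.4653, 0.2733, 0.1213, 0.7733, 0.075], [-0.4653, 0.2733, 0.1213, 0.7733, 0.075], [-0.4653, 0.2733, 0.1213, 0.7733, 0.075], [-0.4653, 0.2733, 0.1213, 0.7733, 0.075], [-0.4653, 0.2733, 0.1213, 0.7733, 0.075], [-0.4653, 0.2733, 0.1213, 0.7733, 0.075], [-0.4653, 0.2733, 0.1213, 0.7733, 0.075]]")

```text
refused: rows: the value is not of type 'string' (schema: type "string"). Nothing was moved.
```

Refused on format, not on reach. It needs rows parted by semicolons, with the numbers parted by commas.

>>> send_path(rows="-0.2333,0.1373,0.06,0.3778,0.075;-0.4653,0.2733,0.1213,0.7733,0.075;-0.4653,0.2733,0.1213,0.7733,0.075;-0.4653,0.2733,0.1213,0.7733,0.075;-0.4653,0.2733,0.1213,0.7733,0.075;-0.4653,0.2733,0.1213,0.7733,0.075;-0.4653,0.2733,0.1213,0.7733,0.075;-0.4653,0.2733,0.1213,0.7733,0.075")

```text
clock: 1.1
tool_pos: [0.522, -0.2641, 0.1593]
orientation: [180.0, -0.1, 171.7]
force: [-0.6, -0.1, -0.3]
opening: 0.0749
gripper_force: 0.0
```

```bash
python3 -c "
from h import *
go(.521,-.266,.040,-8.5)"
```

```text
shift [ 0.0005 -0.0021  0.1193] turn 0.21
```

Converted, 0.119 m is 0.1587, -0.002 m is -0.0027.

>>> send_path(rows="0.0013,-0.0027,0.08,0,0.075;0.0013,-0.0027,0.1333,0,0.075;0.0013,-0.0027,0.1587,0,0.075;0.0013,-0.0027,0.1587,0,0.075;0.0013,-0.0027,0.1587,0,0.04;0.0013,-0.0027,0.1587,0,0.04;0.0013,-0.0027,0.1587,0,0.04;0.0013,-0.0027,0.1587,0,0.04")

```text
clock: 2.1
tool_pos: [0.5204, -0.2688, 0.0427]
orientation: [-180.0, 0.1, 171.5]
force: [-1.0, 1.2, 6.8]
opening: 0.0539
gripper_force: 30.0
```

>>> send_path(rows="0,0,0,0,0.04;0,0,0,0,0.04;0,0,0,0,0.04;0,0,0,0,0.04")

```text
clock: 2.6
tool_pos: [0.5204, -0.2688, 0.0427]
orientation: [-180.0, 0.1, 171.5]
force: [-1.1, 1.2, 5.9]
opening: 0.0541
gripper_force: 30.0
```

```bash
python3 -c "
from h import *
s=snap('side');cv2.imwrite('pics/g1.png',cv2.resize(s['frame'][80:240,260:460,::-1],None,fx=3,fy=3))"
```

```text
(no output)
```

View pics/g1.png

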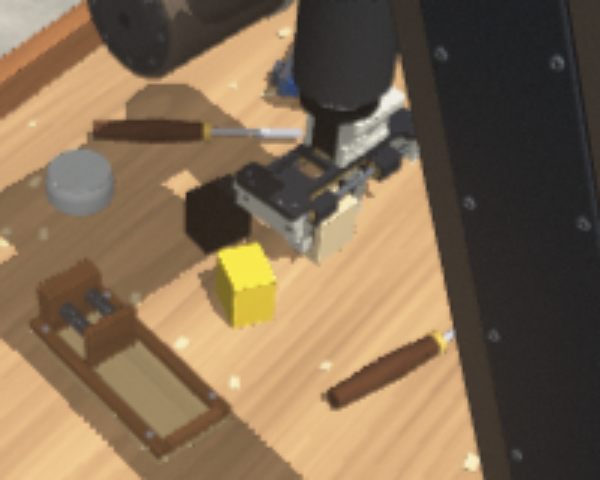

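The side view shows the fingers on both sides of the pale block (crop about (335,230)), clear of the black one (217,213) and the yellow one (247,285). Lifting.

Converted, -0.12 m is -0.16, -0.08 m is -0.1067.

>>> send_path(rows="0,0,-0.04,0,0.04;0,0,-0.1067,0,0.04;0,0,-0.16,0,0.04;0,0,-0.16,0,0.04;0,0,-0.16,0,0.04")

```text
clock: 3.28
tool_pos: [0.5193, -0.2684, 0.1613]
orientation: [180.0, -0.0, 171.5]
force: [-0.8, 0.4, -2.3]
opening: 0.0538
gripper_force: 30.0
```

```bash
python3 -c "
from h import *
a=np.radians(-13.45);p=np.array([.5411,-.004])+.014*np.array([np.cos(a),np.sin(a)]);print(p)
go(*p,.12,-13.45)"
```

```text
[ 0.55471603 -0.00725635]
shift [0.0037 0.2635 0.0414] turn 4.92
```

Converted, 0.2635 m is 0.3513, 0.04 m is 0.0533, 5 degrees is 0.1111.

>>> send_path(rows="0.0013,0.08,0,0.0222,0.04;0.0027,0.16,0,0.0667,0.04;0.004,0.24,0,0.1111,0.04;0.0053,0.3133,0.0133,0.1111,0.04;0.0053,0.3513,0.04,0.1111,0.04;0.0053,0.3513,0.0533,0.1111,0.04;0.0053,0.3513,0.0533,0.1111,0.04;0.0053,0.3513,0.0533,0.1111,0.04")

```text
clock: 4.28
tool_pos: [0.5547, -0.0084, 0.1215]
orientation: [-180.0, -0.0, 166.4]
force: [-0.6, 0.2, -0.7]
opening: 0.0539
gripper_force: 30.0
```

Run:
```python
from h import *
T=snap('top');S=snap('side')
im=[cv2.resize(s['frame'][y:y+130,x:x+130,::-1],None,fx=3,fy=3) for s,x,y in((T,265,120),(S,240,110))]
cv2.imwrite('pics/j1.png',np.hstack(im))
o=status.get_obs();print(o['tool_pos'],o['orientation'])
L=fitjig(S,(541.1,-4.0),-13.45).reshape(400,640,3)
# pale block points beneath gripper
hsv=cv2.cvtColor(S['frame'],cv2.COLOR_RGB2HSV)
m=(np.abs(L[...,1])<40)&(L[...,0]>-60)&(L[...,0]<50)&(L[...,2]>66)&(L[...,2]<100)
Q=L[m];print(len(Q),np.percentile(Q,[1,5,50,95,99],axis=0).round(1))
```

```text
[ 0.55497481 -0.00829482  0.12200419] [1.79985952e+02 3.33756794e-02 1.66415875e+02]
107 [[ -7.9 -28.1  77.9]
 [ -6.9 -25.1  81. ]
 [ -5.2   5.8  90. ]
 [  4.6  27.2  98.9]
 [ 10.5  28.6  99.7]]
```

View pics/j1.png

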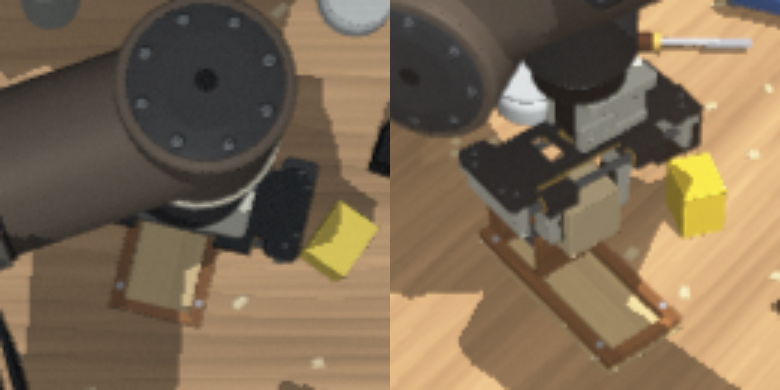

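The block hangs over the channel just behind the fence (right half, (590,215)). Next I measure its offset from the channel in this same view, using only points below the fingertips.

Run:
```python
from h import *
for n in('side','top'):
    S=snap(n);L=fitjig(S,(541.1,-4.0),-13.45).reshape(-1,3)
    m=(np.abs(L[:,1])<40)&(L[:,0]>-12)&(L[:,0]<0)&(L[:,2]>80)&(L[:,2]<94)
    Q=L[m]
    if len(Q)>5: print(n,'rear face',len(Q),np.percentile(Q,[0,3,50,97,100],axis=0).round(1).tolist(),'slope',np.polyfit(Q[:,1],Q[:,0],1))
    m=(np.abs(L[:,1])<50)&(L[:,0]>-65)&(L[:,0]<-25)&(L[:,2]>16)&(L[:,2]<24);W=L[m]
    for sg in(-1,1):
        w=W[W[:,1]*sg>0]
        if len(w)>5: print('wall',sg,len(w),np.percentile(w[:,1],[1,50,99]).round(1))
    m=(np.abs(L[:,1])<30)&(L[:,0]>-86)&(L[:,0]<-64)&(L[:,2]>16)&(L[:,2]<24);print('entry',np.percentile(L[m][:,0],[1,50,99]).round(1))
```

```text
side rear face 60 [[-8.3, -27.5, 80.2], [-7.6, -26.0, 81.5], [-5.4, 0.5, 88.4], [-2.2, 26.7, 93.7], [-0.3, 27.8, 93.8]] slope [ 0.01993463 -5.36941801]
wall -1 59 [-41.5 -34.4 -27.9]
wall 1 60 [31.4 38.  44.4]
entry [-81.7 -75.3 -68.4]
wall -1 61 [-42.8 -37.4 -31.1]
wall 1 59 [29.1 34.8 40.8]
entry [-79.4 -74.4 -69. ]
```

Converted, 0.068 m is 0.0907, 0.0013 m is 0.0017.

>>> send_path(rows="0,0.0017,0,0,0.04;0,0.0017,0.04,0,0.04;0,0.0017,0.0667,0,0.04;0,0.0017,0.08,0,0.04;0,0.0017,0.0907,0,0.04;0,0.0017,0.0907,0,0.04;0,0.0017,0.0907,0,0.04")

```text
clock: 5.35
tool_pos: [0.5555, -0.0061, 0.0542]
orientation: [180.0, 0.1, 166.5]
force: [-0.4, -0.4, -1.0]
opening: 0.0537
gripper_force: 30.0
```

Run:
```python
from h import *
for n in('side',):
    S=snap(n);L=fitjig(S,(541.1,-4.0),-13.45).reshape(-1,3)
    m=(np.abs(L[:,1])<40)&(L[:,0]>-12)&(L[:,0]<0)&(L[:,2]>10)&(L[:,2]<24)&(np.abs(L[:,1])<29)
    Q=L[m]; print(len(Q),np.percentile(Q,[0,3,50,97,100],axis=0).round(1).tolist())
```

```text
53 [[-9.1, -29.0, 10.2], [-8.1, -28.7, 10.7], [-5.1, 3.2, 16.5], [-2.2, 27.9, 23.5], [-0.2, 28.9, 23.8]]
```

No contact with the walls. Lowering the last millimetres.

Converted, 0.0035 m is 0.0047, 0.002 m is 0.0027.

>>> send_path(rows="0,0,0.0027,0,0.04;0,0,0.0047,0,0.04;0,0,0.0047,0,0.04")

```text
clock: 5.78
tool_pos: [0.5552, -0.0061, 0.0507]
orientation: [180.0, 0.0, 166.5]
force: [-1.6, -0.1, 6.3]
opening: 0.0538
gripper_force: 30.0
```

>>> send_path(rows="0,0,0.0013,0,0.04;0,0,0.0013,0,0.04")

```text
clock: 6.02
tool_pos: [0.5552, -0.0061, 0.0507]
orientation: [180.0, 0.0, 166.5]
force: [-5.5, 2.3, 15.9]
opening: 0.0537
gripper_force: 30.0
```

Converted, -0.11 m is -0.1467, -0.05 m is -0.0667.

>>> send_path(rows="0,0,0,0,0.066;0,0,0,0,0.066;0,0,0,0,0.066;0,0,-0.0667,0,0.066;0,0,-0.1467,0,0.07;0,0,-0.1467,0,0.075;0,0,-0.1467,0,0.075")

```text
clock: 6.9
tool_pos: [0.5548, -0.0062, 0.159]
orientation: [180.0, 0.0, 166.5]
force: [0.8, 0.2, -1.5]
opening: 0.0751
gripper_force: 0.0
```

Run:
```python
from h import *
S=snap('side')
cv2.imwrite('pics/j2.png',cv2.resize(S['frame'][110:240,240:370,::-1],None,fx=3,fy=3))
L=fitjig(S,(541.1,-4.0),-13.45).reshape(-1,3)
m=(np.abs(L[:,1])<40)&(L[:,0]>-20)&(L[:,0]<35)&(L[:,2]>59)&(L[:,2]<66);Q=L[m].astype(np.float32);print(len(Q),np.median(Q[:,2]),cv2.minAreaRect(Q[:,:2].copy()))
go(.5152,.3078,.16,8.4)
```

```text
232 62.53171 ((13.338367462158203, 1.67974853515625), (42.14963150024414, 55.53959274291992), 0.10430271923542023)
shift [ 0.1116  0.2962 -0.0018] turn -21.93
```

View pics/j2.png

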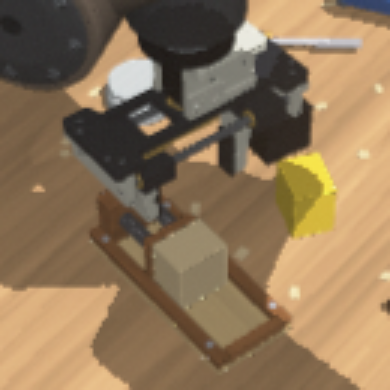

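The block stands upright in the channel (crop (190,260)), top at z 62.5 mm and square to the jig. Now the board.

Converted, 0.296 m is 0.3947, 0.28 m is 0.3733, -22 degrees is -0.4889.

>>> send_path(rows="0.0267,0.0733,0,-0.1111,0.075;0.0533,0.1467,0,-0.2667,0.075;0.08,0.22,0,-0.4889,0.075;0.1133,0.3,0,-0.4889,0.075;0.1493,0.3733,0,-0.4889,0.075;0.1493,0.3947,0,-0.4889,0.075;0.1493,0.3947,0,-0.4889,0.075;0.1493,0.3947,0,-0.4889,0.075")

```text
clock: 7.95
tool_pos: [0.5151, 0.3064, 0.158]
orientation: [-179.9, -0.1, -171.6]
force: [0.2, -0.0, -0.1]
opening: 0.0745
gripper_force: 0.0
```

Run:
```python
from h import *
go(.5152,.3078,.046,8.4)
S=snap('side');P=cloud(S)[250:315,200:260].reshape(-1,3);Q=P[(P[:,2]>.01)&(P[:,2]<.09)&(np.hypot(P[:,0]-.515,P[:,1]-.309)<.045)]
print(cv2.minAreaRect((Q[:,:2]*1000).astype(np.float32)))
```

```text
shift [-0.0005  0.0015  0.112 ] turn 0.04
((513.625244140625, 309.1278381347656), (26.494747161865234, 56.631874084472656), 3.190117835998535)
```

Converted, 0.112 m is 0.1493, 0.1 m is 0.1333.

>>> send_path(rows="0,0.002,0.0733,0,0.075;0,0.002,0.1333,0,0.075;0,0.002,0.1493,0,0.075;0,0.002,0.1493,0,0.075;0,0.002,0.1493,0,0.04;0,0.002,0.1493,0,0.04;0,0.002,0.1493,0,0.04;0,0.002,0.1493,0,0.04")

```text
clock: 9.0
tool_pos: [0.5156, 0.3098, 0.0484]
orientation: [179.9, 0.1, -171.5]
force: [-1.5, -0.5, 6.8]
opening: 0.0538
gripper_force: 29.9
```

>>> send_path(rows="0,0,0,0,0.04;0,0,0,0,0.04;0,0,-0.04,0,0.04;0,0,-0.1067,0,0.04;0,0,-0.16,0,0.04;0,0,-0.16,0,0.04;0,0,-0.16,0,0.04")

```text
clock: 9.88
tool_pos: [0.5147, 0.3091, 0.1669]
orientation: [180.0, -0.0, -171.5]
force: [-0.1, -0.8, -1.4]
opening: 0.0539
gripper_force: 29.9
```

Run:
```python
from h import *
S=snap('side')
cv2.imwrite('pics/a1.png',cv2.resize(S['frame'][170:330,160:340,::-1],None,fx=3,fy=3))
a=np.radians(-13.45);R=np.array([[np.cos(a),-np.sin(a)],[np.sin(a),np.cos(a)]])
p=np.array([.5411,-.004])+R@[-.024,.0005];print(p);go(*p,.16,-13.45)
```

```text
[0.51787454 0.00206861]
shift [ 0.0419 -0.3039  0.0064] turn 21.93
```

View pics/a1.png

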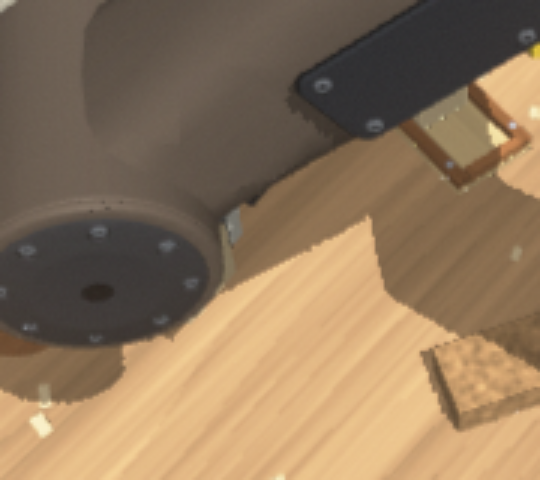

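The wrist hides the board here, apart from a sliver at (228,255). The 53.9 mm opening shows it is held. On to the jig.

Converted, -0.304 m is -0.4053, -0.29 m is -0.3867, 22 degrees is 0.4889.

>>> send_path(rows="0.0107,-0.08,0,0.0889,0.04;0.0213,-0.16,0,0.2667,0.04;0.0333,-0.24,0,0.4889,0.04;0.0453,-0.32,0,0.4889,0.04;0.056,-0.3867,0.0133,0.4889,0.04;0.056,-0.4053,0.0267,0.4889,0.04;0.056,-0.4053,0.04,0.4889,0.04;0.056,-0.4053,0.04,0.4889,0.04")

```text
clock: 10.92
tool_pos: [0.5179, 0.0029, 0.1357]
orientation: [-179.9, -0.1, 166.5]
force: [-0.1, -0.3, -0.9]
opening: 0.0538
gripper_force: 29.9
```

Run:
```python
from h import *
S=snap('side')
cv2.imwrite('pics/a2.png',cv2.resize(S['frame'][100:250,220:390,::-1],None,fx=3,fy=3))
L=fitjig(S,(541.1,-4.0),-13.45).reshape(-1,3)
o=status.get_obs();zb=o['tool_pos'][2]*1000-48;print(zb,o['tool_pos'])
m=(np.abs(L[:,1])<40)&(L[:,0]>-50)&(L[:,0]<-25)&(L[:,2]>zb)&(L[:,2]<zb+18);Q=L[m]
print('rear',len(Q),np.percentile(Q,[0,3,50,97,100],axis=0).round(1).tolist(),np.polyfit(Q[:,1],Q[:,0],1))
m=(np.abs(L[:,1])<30)&(L[:,0]>-20)&(L[:,0]<35)&(L[:,2]>59)&(L[:,2]<66);print('block',len(L[m]))
```

```text
88.36505064174281 [0.51833679 0.00320466 0.13636505]
rear 92 [[-39.2, -25.6, 88.4], [-38.8, -24.5, 88.9], [-37.0, 4.0, 97.2], [-31.6, 29.6, 105.7], [-27.2, 30.2, 106.3]] [  0.04772535 -36.70475302]
block 51
```

View pics/a2.png

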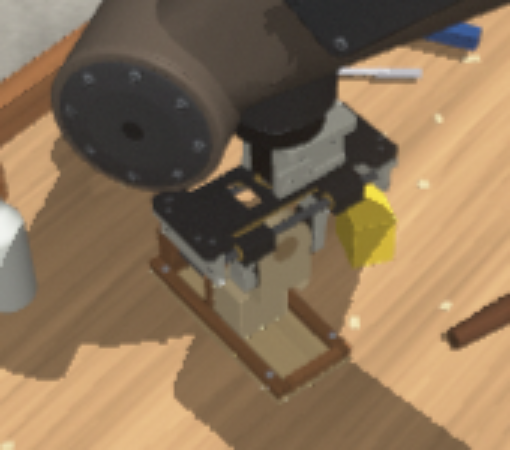

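The board hangs upright behind the block, about 5 mm clear of it, over the channel (crop (290,265)). Lowering with a 0.8 mm correction.

Converted, 0.076 m is 0.1013, -0.0008 m is -0.0011.

>>> send_path(rows="0,-0.0011,0.04,0,0.04;0,-0.0011,0.0733,0,0.04;0,-0.0011,0.0933,0,0.04;0,-0.0011,0.1013,0,0.04;0,-0.0011,0.1013,0,0.04;0,-0.0011,0.1013,0,0.04")

```text
clock: 11.72
tool_pos: [0.5189, 0.0019, 0.0618]
orientation: [180.0, 0.1, 166.5]
force: [0.4, -0.5, -0.5]
opening: 0.0538
gripper_force: 29.9
```

>>> send_path(rows="0,0,0.0027,0,0.04;0,0,0.004,0,0.04;0,0,0.004,0,0.04")

```text
clock: 12.1
tool_pos: [0.5182, 0.0015, 0.0581]
orientation: [180.0, 0.0, 166.5]
force: [-0.2, -0.4, -0.1]
opening: 0.0537
gripper_force: 29.9
```

Converted, 0.0018 m is 0.0024, 0.001 m is 0.0013.

>>> send_path(rows="0,0,0.0013,0,0.04;0,0,0.0024,0,0.04;0,0,0.0024,0,0.04")

```text
clock: 12.48
tool_pos: [0.5183, 0.0016, 0.0564]
orientation: [-180.0, 0.0, 166.5]
force: [-1.0, 1.1, 3.4]
opening: 0.0537
gripper_force: 29.9
```

>>> send_path(rows="0,0,0,0,0.06;0,0,0,0,0.06;0,0,0,0,0.06;0,0,-0.0013,0,0.06;0,0,-0.0013,0,0.06;0,0,-0.0013,0,0.04;0,0,-0.0013,0,0.04;0,0,-0.0013,0,0.04")

```text
clock: 13.48
tool_pos: [0.5183, 0.0016, 0.0573]
orientation: [180.0, 0.0, 166.5]
force: [1.0, 0.3, 0.3]
opening: 0.0537
gripper_force: 29.9
```

>>> send_path(rows="0,0,0,0,0.04;0,0,0,0,0.04")

```text
clock: 13.72
tool_pos: [0.5183, 0.0016, 0.0573]
orientation: [180.0, 0.0, 166.5]
force: [0.4, -0.2, 0.9]
opening: 0.0539
gripper_force: 29.9
```

The board is released on the floor and regripped. Now pushing towards the fence (tool -x).

Converted, -0.018 m is -0.024, -0.015 m is -0.02.

>>> send_path(rows="-0.004,0,0,0,0.04;-0.008,0,0,0,0.04;-0.012,0,0,0,0.04;-0.016,0,0,0,0.04;-0.02,0,0,0,0.04;-0.024,0,0,0,0.04;-0.024,0,0,0,0.04;-0.024,0,0,0,0.04")

```text
clock: 14.72
tool_pos: [0.5348, -0.0029, 0.0573]
orientation: [-179.9, -0.1, 166.5]
force: [-6.5, 0.8, 8.2]
opening: 0.0541
gripper_force: 29.9
```

```bash
python3 -c "
from h import *
o=status.get_obs();a=np.radians(-13.45);print(o['force'][:2]@[np.cos(a),np.sin(a)])
S=snap('side');cv2.imwrite('pics/p1.png',cv2.resize(S['frame'][130:240,250:360,::-1],None,fx=5,fy=5))"
```

```text
-6.537274371932921
```

View pics/p1.png

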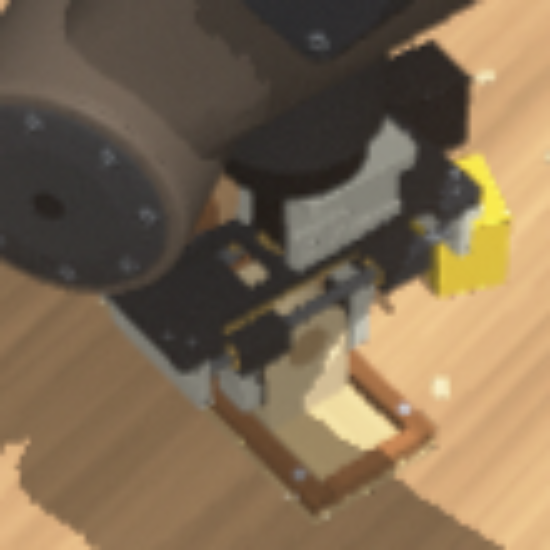

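The board bears on the block with both standing upright, and the force is rising. The tool also presses about 8 N down onto the floor, so I ease that slightly and push on.

Converted, -0.006 m is -0.008, -0.003 m is -0.004.

>>> send_path(rows="0,0,-0.0009,0,0.04;0,0,-0.0009,0,0.04;-0.004,0,-0.0009,0,0.04;-0.008,0,-0.0009,0,0.04;-0.008,0,-0.0009,0,0.04;-0.008,0,-0.0009,0,0.04")

```text
clock: 15.52
tool_pos: [0.5407, -0.0043, 0.0574]
orientation: [-179.9, -0.1, 166.5]
force: [-6.6, 1.4, -0.4]
opening: 0.054
gripper_force: 29.8
```

Run:
```python
from h import *
a=np.radians(-13.45)
for i in range(2):
    S=snap('side'); T=snap('top') if i else S; o=status.get_obs();print(o['force'].round(1),o['force'][:2]@[np.cos(a),np.sin(a)],o['tool_pos'])
def show(S,n):
    L=fitjig(S,(541.1,-4.0),-13.45).reshape(-1,3)
    m=(np.abs(L[:,1])<18)&(L[:,0]>-60)&(L[:,0]<10)&(L[:,2]>14)&(L[:,2]<45);Q=L[m]
    print(n,'board rear',[ (z,np.median(Q[(abs(Q[:,2]-z)<5),0]).round(1)) for z in(20,30,40)])
    m=(np.abs(L[:,1])<30)&(L[:,0]>40)&(L[:,0]<95)&(L[:,2]>53)&(L[:,2]<62);Q=L[m]
    if len(Q)>5: print(n,'fence top',len(Q),np.percentile(Q[:,0],[2,50,98]).round(1))
show(S,'side');show(T,'top')
```

```text
[-6.1  1.3 -0.9] -6.247775793553634 [ 0.54060988 -0.00426768  0.05734248]
[-5.6  1.2 -1.5] -5.769543287280516 [ 0.5406326  -0.00426675  0.05737187]
side board rear [(20, np.float64(-13.0)), (30, np.float64(-12.8)), (40, np.float64(-13.6))]
side fence top 13 [43.6 58.4 63.3]
top board rear [(20, np.float64(nan)), (30, np.float64(nan)), (40, np.float64(nan))]
  return _methods._mean(a, axis=axis, dtype=dtype,
  ret = ret.dtype.type(ret / rcount)
```

Board rear face at jig x of about -12.6, so the compression is about 13.4 mm (6.7 N), consistent with the force. About 7 mm more.

Converted, -0.007 m is -0.0093, -0.006 m is -0.008.

>>> send_path(rows="-0.0027,0,0.0003,0,0.04;-0.0053,0,0.0004,0,0.04;-0.008,0,0.0004,0,0.04;-0.0093,0,0.0004,0,0.04;-0.0093,0,0.0004,0,0.04;-0.0093,0,0.0004,0,0.04;-0.0093,0,0.0004,0,0.04")

```text
clock: 16.55
tool_pos: [0.5463, -0.006, 0.0573]
orientation: [-179.9, -0.2, 166.5]
force: [-11.0, 2.2, 6.8]
opening: 0.0538
gripper_force: 29.8
```

Create c.py:
```python
from h import *
a=np.radians(-13.45)
F=[]
for i in range(4):
    S=snap('side'); o=status.get_obs(); F.append(o['force'])
F=np.mean(F,0);print(F.round(2),F[:2]@[np.cos(a),np.sin(a)],o['tool_pos'],o['clock'])
L=fitjig(S,(541.1,-4.0),-13.45).reshape(-1,3)
m=(np.abs(L[:,1])<18)&(L[:,0]>-60)&(L[:,0]<10)&(L[:,2]>14)&(L[:,2]<45);Q=L[m]
print('board rear',[ (z,np.median(Q[(abs(Q[:,2]-z)<5),0]).round(1)) for z in(20,30,40)])
cv2.imwrite('pics/p2.png',cv2.resize(S['frame'][130:240,250:360,::-1],None,fx=5,fy=5))
```

```bash
python3 c.py
```

```text
[-11.23   2.87   6.01] -11.588965813148189 [ 0.54634426 -0.00599798  0.05733255] 16.75
board rear [(20, np.float64(-7.4)), (30, np.float64(-7.6)), (40, np.float64(-7.0))]
```

View pics/p2.png

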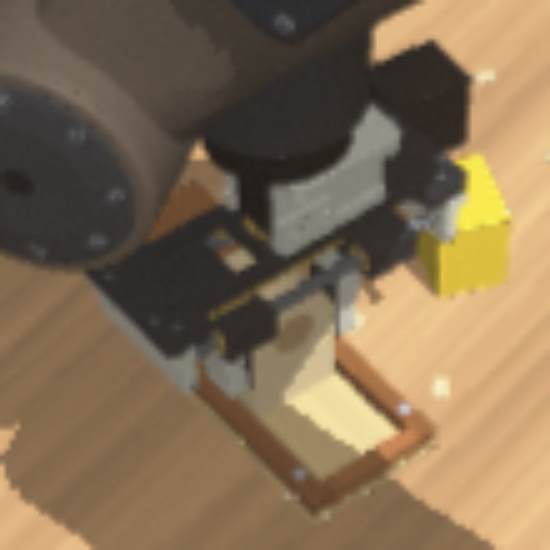

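>>> send_path(rows="0,0,0,0,0.04;0,0,0,0,0.04;0,0,0,0,0.04;0,0,0,0,0.04")

```text
clock: 17.25
tool_pos: [0.5463, -0.006, 0.0573]
orientation: [-179.9, -0.2, 166.5]
force: [-11.1, 2.7, 6.5]
opening: 0.0537
gripper_force: 29.8
```

Run:
```python
from h import *
T=snap('top')
for n,S in(('side',snap('side')),('top',T)):
    L=fitjig(S,(541.1,-4.0),-13.45).reshape(-1,3)
    m=(np.abs(L[:,1])<27)&(L[:,0]>10)&(L[:,0]<95)&(L[:,2]>50)&(L[:,2]<70);Q=L[m];print(n,[(x,int((abs(Q[:,0]-x)<4).sum()),np.median(Q[abs(Q[:,0]-x)<4,2]).round(1) if (abs(Q[:,0]-x)<4).any() else None) for x in range(16,80,8)])
```

```text
side [(16, 0, None), (24, 0, None), (32, 0, None), (40, 0, None), (48, 7, np.float64(62.3)), (56, 9, np.float64(61.9)), (64, 6, np.float64(58.4)), (72, 1, np.float64(55.9))]
top [(16, 0, None), (24, 0, None), (32, 0, None), (40, 0, None), (48, 0, None), (56, 0, None), (64, 0, None), (72, 0, None)]
```

The board stands upright on the floor (crop (290,360)). The block's top is level at z of about 62 mm out to x of about 60, with the fence top just beyond it. The push is steady, so I hand the job in.

```bash
python3 -c "
from plant import job
print(job.close_job())"
```

```text
the job is handed in; nothing more can be done
None
```

The job is handed in: the block and then the board stand upright in the jig, and the arm is still pushing with about 19 mm of fence travel, roughly 10 N, well short of the 45 mm where the springs bottom out.

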